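Load the cylindrical cell into the sprung battery holder

ROBOT

A 6-joint arm with a two-finger parallel gripper is mounted at the origin on a cart in front of the work surface, level with it; the furniture and walls round the work are solid. World frame = base frame: x ahead of the robot, y to its left, z up, the work surface at z = 0. Lengths are in m, angles in rad, forces in N, time in s.
With the tool pointing down it reaches from about 0.35 to 0.875 m from the base axis. Payload 4.2 kg.
Tool frame: the origin (TCP) lies midway between the tips of the shut fingers; the grasp point (between the pads) lies 19 mm behind it (grasp_offset is the distance from the TCP to the grasp point, in m); z points along the fingers, y is the line along which they close (so a half turn about z gives the same grasp; the last joint's range is limited). The gripper opens to 87 mm and grips with 3 to 60 N. Pads are 19 mm wide; open, the fingers measure 117 mm over their backs; the gripper's body (75 mm by 190 mm) begins 51 mm behind the grasp point.
Start: joints at [-1.064, 0.385, 0.008, 0, -1.194, -0.259], TCP at [0.153, -0.606, 0.223] pointing down, gripper open.
Joint ranges: [-3.14, 3.14], [-1.21, 2.06], [-1.07, 1.41], [-3.16, 2.05], [-2.99, -0.16], [-3.1, 3.1]. Speed limits (rad/s): [2.79, 2.79, 3.14, 3.14, 3.14, 3.14].

INTERFACE

Orientations are given as a unit quaternion [x, y, z, w].
In Python, from plant import sense, get_image, finish_job, grasp_offset gives the robot as it stands. The module is installed in compiled form; this text tells all that it offers.
- The arm moves only by the tool step_arm, never from a script. Its argument "deltas" is a list of rows, each a list of 3 entries, a list of its own where there are three numbers: the shift along the tool's x, y, z in m, then the turn, a rotation vector about the tool's x, y, z in degrees, then the gripper command: -1 is shut, 1 is fully open, values between are in proportion. A call has 1 to 10 rows; each row shifts and turns the commanded pose from where the row before left it, along the tool's axes as they then stand; what a row does not reach is not made up. A row lasts 1/12 s, in which the tool goes at most 41.7 mm and 7.16 degrees, less where a joint would pass 70% of its speed; a pose out of reach is approached as far as the arm can. A call with a gripper value outside its range is refused whole. The fingers move at their own pace and stop on an object; "squeeze" is the grip in N (left out, the last holds). Time passes only in rows, so rows that do not move let the fingers close. It gives the time, the measured TCP pose, the force, the opening and the grip force at its end, in the units of the state.
- sense(): the state, without advancing time (a new reading comes with each control period).
- get_image(name): name is "scene" or "top" or "wrist"; returns a dict with "frame" (480x640x3 uint8, red, green, blue), "fov_y" (degrees; the focal length in pixels is half the picture's height over the tangent of half this angle, whatever the lens; pixels are square), "cx", "cy" (the principal point, pixels), "D" ([k1, k2, p1, p2, k3] as OpenCV has them; the pictures are not rectified), "eye" and "orientation" of the camera in the world; the wrist camera has in their place "tool_from_camera" (4x4, takes a point from camera to tool coordinates, whose origin is the TCP and whose axes are the flange's). Camera axes: x right, y down, z forward; pixel columns grow to the right and rows downward; lengths in m; the calibration is good to about 2 mm. A picture is of the moment at which its call begins: read the wrist's pose just before it. There is no depth.
- finish_job(): hands the job in; it is judged then, once.
The state is a dict: "t": time; "joints": joint angles; "qvel": joint speeds; "joint_efforts": joint torques, N m; "tool_pos": TCP position; "eef_rot": TCP orientation; "force": force on the tool from outside, world axes, zero at the start; "wrist_torque": the same for the moment, N m; "finger_gap": finger opening in m; "gripper_force": force on a finger pad.
Only numpy, scipy, OpenCV 4.12 (cv2) and the standard library are available. Lean on these libraries where they do the work, as an engineer would, in place of code of your own. Each camera call takes 0.05 s, during which the arm holds its last target. There are 200 camera calls.

TASK

Load the blue cell from its orange stand into the black battery holder: seat its flat minus end against the spring contact, and press its plus end down until the two clips hold it level and fully home. Do not force it, and leave the pot, the wooden block and the tin where they are.

Things in the scene. Friction and masses are not known exactly. Their poses are not given: they have to be found in the camera images.
- cell_centre (a point): centre of the loose cell: a blue cylinder 32 mm in diameter and 110 mm long with a white band near its plus end; 0.22 kg (varies). Its x axis runs along the cell towards the plus end. At the start it lies level on the stand.
- cell_plus (a point): tip of the cell's plus terminal (a steel button 12 mm wide, 2 mm high), 55 mm from the cell's centre along its x
- cell_minus (a point): centre of the cell's flat minus end, 55 mm from the cell's centre along -x
- stand: fixed orange stand, 114 x 50 mm and 5 mm thick with two V ribs (45 mm each side of its centre along x, up to 22 mm high) that carry the cell along the stand's x axis, centre 28 mm above the table; the middle 78 mm of the cell is free on both sides for fingers. Origin: centre of its underside.
- holder: fixed battery holder: grey base plate 190 x 70 x 8 mm, origin at the centre of its underside, x from spring end to clip end, z up. Its black cradle (spring, supports, clips, stop) is screwed in slots, shifted along x by -16 to +16 mm and packed up by 0 to 7 mm, differently each time; the shift is not measured: find it by touch. The points below are nominal (no shift, no packing).
- blue_pot_mid (a point): bystander: blue paint pot 32 mm wide, 42 mm high; point half-way up
- wood_block_mid (a point): bystander: wooden block 40 x 60 x 30 mm; point half-way up
- tin_mid (a point): bystander: round grey tin 64 mm wide, 76 mm high; point half-way up
- seat (a point): nominal centre of the loaded cell, at holder x 12, y 0, z 40 mm; the cell lies along x, plus end to +x. It rests in V supports, its bottom line at z = 24 mm (supports at x -54 to -25 and 50 to 62; between them it is free, cradle floor 40 mm wide at z = 18 mm). The cell is longer than the free gap. More than 45 N, all contacts added, between cell and holder damages it.
- spring_face (a point): nominal centre of the spring contact's free face, holder x -37, z 42.5 mm: upright brass plate, z 26 to 68 mm, 26 mm wide. It gives 13.5 mm towards -x, 1.5 N at first and 0.4 N more per mm; 6 mm when loaded, 10 to 12.5 mm while the tilted cell swings in. More than 12 N on it bends it. Housing behind up to z 69; cheeks at y 19 to 22 mm each side, x -59 to -29, up to z 48 mm.
- stop_top (a point): nominal middle of the upper edge of the end stop's inner face, at holder x 65.6, z 48 mm: two posts 6 mm thick, y 8 to 20 mm each side, with a slot between for the plus button; they stop the blue body. The cell goes in minus end first, tilted about 22 degrees, and pushes the contact back so that its plus end comes down inside the posts.
- clips (a point): nominal point midway between two sprung steel clips, at holder x 58, z 45 mm: round noses 6 mm thick, x 53 to 63, their inner faces 13.5 mm each side of the centre line. About 10 to 15 N straight down on the plus end spreads them and snaps the cell home; then they press it down.
Things that resemble listed ones, but are neither listed nor needed, are in the scene too. There is more than one size of the part that bears cell_centre; the job needs the larger.

How it is judged:
By the outcome, as a careful person would: the job done as asked, in the order asked, and still so for the second after the job is handed in, with the robot touching nothing.
It also fails if it takes over 58 s, if anything falls off the work surface, if the arm or the gripper's body presses on something with over 40 N, if the wrist force passes 120 N, or if a joint passes its speed limit or range.

## Working session

There is one attempt and no reset: what is moved stays moved. The work goes in short steps, Python scripts to look and compute and a tool call to move; the robot and the scene stay as the last step left them, time stands still between calls to the robot, and variables do not carry over. Pictures are saved under pics/ and viewed, at most 10 in all, crops included, and the job is handed in when it is done.

Besides the shell and the picture viewer there is one more tool, called after "Call:" by a JSON object that holds its "api" and its "payload". step_arm: Moves the arm, as the interface text tells. Its arguments: {"type":"object","properties":{"deltas":{"type":"array"},"squeeze":{"type":"number"}},"required":["deltas"]}

```bash
mkdir -p pics; cat > h.py <<'E'
import numpy as np, cv2, json
from scipy.spatial.transform import Rotation as R
from plant import sense, get_image, finish_job, grasp_offset
def cam(name):
    s=sense(); im=get_image(name)
    f=240/np.tan(np.radians(im["fov_y"])/2)
    K=np.array([[f,0,im["cx"]],[0,f,im["cy"]],[0,0,1]]); D=np.array(im["D"],float)
    if name=="wrist":
        T=np.array(im["tool_from_camera"]); Rt=R.from_quat(s["eef_rot"]).as_matrix()
        Rw=Rt@T[:3,:3]; e=Rt@T[:3,3]+np.array(s["tool_pos"])
    else:
        o=np.array(im["orientation"],float); Rw=R.from_quat(o).as_matrix() if o.size==4 else o.reshape(3,3); e=np.array(im["eye"])
    return dict(f=im["frame"],K=K,D=D,R=Rw,e=e)
def save(c,n): 
    cv2.imwrite(n+".png",c["f"][:,:,::-1]); np.savez(n.replace("pics/","")+".npz",**{k:c[k] for k in "f K D R e".split()})
def load(n): return dict(np.load(n+".npz"))
def px2z(c,uv,z):
    p=cv2.undistortPoints(np.array(uv,float).reshape(-1,1,2),c["K"],c["D"]).reshape(-1,2)
    d=np.c_[p,np.ones(len(p))]@c["R"].T
    z=np.broadcast_to(z,len(p)); return c["e"]+d*((z-c["e"][2])/d[:,2])[:,None]
def proj(c,P):
    q=(np.atleast_2d(P)-c["e"])@c["R"]; 
    return cv2.projectPoints(q,np.zeros(3),np.zeros(3),c["K"],c["D"])[0].reshape(-1,2)
E
python3 - <<'E'
from h import *
for n in("scene","top"):
    c=cam(n); save(c,"pics/"+n); print(n,c["K"][0,0],c["e"],c["R"][:,2])
print(sense(),grasp_offset)
E
```

```text
scene 588.9248094261627 [0.1464931  0.31780531 0.59012802] [ 0.49940137 -0.63737269 -0.58681711]
top 623.8688311663382 [ 0.47704473 -0.22008017  0.91943328] [ 0.12671368 -0.0093064  -0.99189568]
{'t': 0.1, 'joints': array([-1.06441270e+00,  3.85479172e-01,  6.78705461e-03, -4.26536889e-04,
       -1.19404632e+00, -2.58592821e-01]), 'qvel': array([ 0.0004118 , -0.00148115,  0.00317357,  0.00084237,  0.00047325,
       -0.00177011]), 'joint_efforts': array([-4.86620229e-05, -3.91690063e+01,  1.87936056e+01,  4.23193127e+00,
        1.34859513e-02, -7.20527510e-05]), 'tool_pos': array([ 0.15316528, -0.6053841 ,  0.22158018]), 'eef_rot': array([-1.23500568e-01,  9.92344007e-01,  9.74872170e-04, -1.78516794e-04]), 'force': array([-0.64837251,  0.25905591,  0.40600505]), 'wrist_torque': array([ 0.0340927 , -0.01792114,  0.02598301]), 'gripper_force': 0.0, 'finger_gap': 0.08720553526201878} 0.0187
```

View pics/top.png

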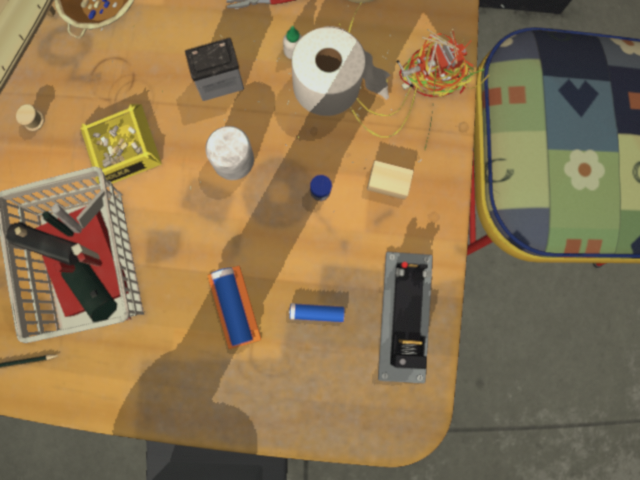

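View pics/scene.png

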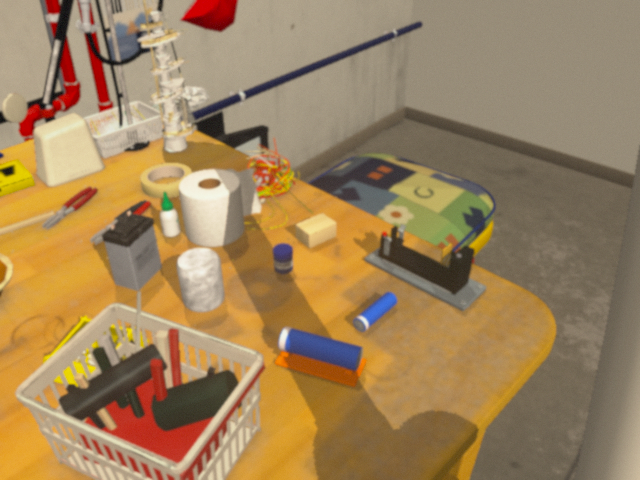

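The top view shows the cell on the stand with its plus (white) end near (222,272) and its minus end near (243,343). The holder spans (385-432, 253-382), with the spring housing at the bottom near (408,350) and the clips at the top near (410,268). I'll enlarge both.

```bash
python3 - <<'E'
from h import *
c=load("top")["f"][:,:,::-1]
a=cv2.resize(c[245:390,375:440],None,fx=4,fy=4,interpolation=cv2.INTER_CUBIC)
b=cv2.resize(c[260:355,200:270],None,fx=6,fy=6,interpolation=cv2.INTER_CUBIC)
o=np.zeros((580,700,3),np.uint8);o[:580,:260]=a;o[:570,280:700]=b
cv2.imwrite("pics/crop1.png",o)
E
```

```text
(no output)
```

View pics/crop1.png

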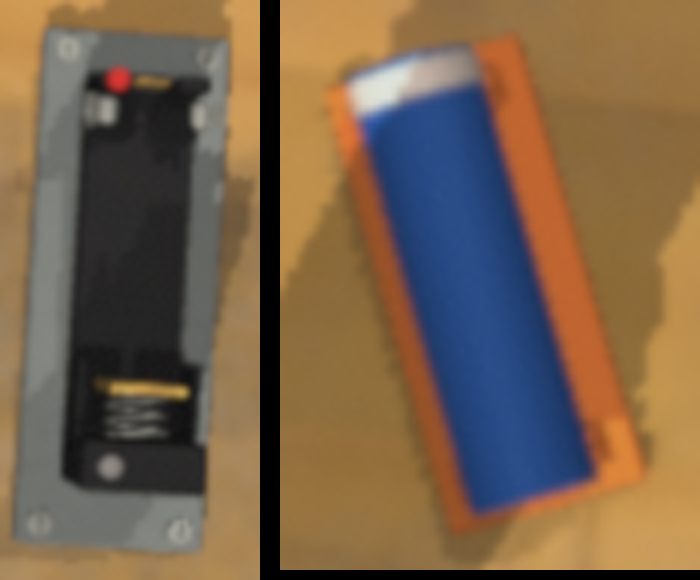

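```bash
python3 - <<'E'
from h import *
c=load("top")
A=lambda p:np.array(p,float)/4+[375,245]
B=lambda p:(np.array(p,float)-[280,0])/6+[200,260]
h=px2z(c,A([(45,30),(230,38),(203,550),(15,540)]),.008)
print("plate",h.round(4)); print([np.linalg.norm(h[i]-h[(i+1)%4]).round(4) for i in range(4)])
ax=(h[0]+h[1]-h[2]-h[3])[:2]; yaw=np.arctan2(ax[1],ax[0]); ctr=h.mean(0)[:2]; print("ctr",ctr,"yaw",np.degrees(yaw))
u=np.array([np.cos(yaw),np.sin(yaw)]); v=np.array([-u[1],u[0]])
def loc(p,z): 
    q=px2z(c,A(p),z); return np.c_[(q[:,:2]-ctr)@u,(q[:,:2]-ctr)@v].round(4)
for d in (0,.007): print("brass top",d,loc([(110,383),(188,390)],.068+d),"clip noses centre",loc([(100,110),(198,114)],.048+d), "housing rear", loc([(70,478),(205,490)],.069+d),loc([(75,445),(205,445)],.069+d),"stop",loc([(85,90),(208,92)],.048+d))
s=px2z(c,B([(518,36),(645,478),(455,533)]),.005); print("stand",s.round(4)); sc=(s[0]+s[2])[:2]/2; d=(s[0]-s[1])[:2];print(sc,np.linalg.norm(d),np.degrees(np.arctan2(d[1],d[0])),np.linalg.norm(s[1]-s[2]))
e=px2z(c,B([(345,75),(482,55)]),.028); m=px2z(c,B([(475,515),(597,478)]),.028); print("cell",e,m); d=(e-m).sum(0)/2; print((e+m).mean(0)/1, np.linalg.norm(d), np.degrees(np.arctan2(d[1],d[0])), np.linalg.norm(e[0]-e[1]),np.linalg.norm(m[0]-m[1]))
for n,p in dict(pot=(320,187),block=(391,178),tin=(230,150)).items(): print(n,px2z(c,[p],.04))
E
```

```text
plate [[ 0.5753 -0.3379  0.008 ]
 [ 0.5735 -0.4072  0.008 ]
 [ 0.385  -0.3978  0.008 ]
 [ 0.3887 -0.3285  0.008 ]]
[np.float64(0.0693), np.float64(0.1887), np.float64(0.0694), np.float64(0.1869)]
ctr [ 0.48062706 -0.36785979] yaw -2.8746568724346466
brass top 0 [[-0.0332  0.0129]
 [-0.0341 -0.0142]] clip noses centre [[ 0.0615  0.0186]
 [ 0.0624 -0.0164]] housing rear [[-0.0662  0.0248]
 [-0.0679 -0.0219]] [[-0.0549  0.0238]
 [-0.0526 -0.021 ]] stop [[ 0.0683  0.0243]
 [ 0.0704 -0.0196]]
brass top 0.007 [[-0.033   0.014 ]
 [-0.034  -0.0129]] clip noses centre [[ 0.061   0.0196]
 [ 0.0618 -0.0151]] housing rear [[-0.0658  0.0258]
 [-0.0674 -0.0205]] [[-0.0546  0.0248]
 [-0.0522 -0.0196]] stop [[ 0.0676  0.0253]
 [ 0.0697 -0.0183]]
stand [[ 0.5518 -0.1222  0.005 ]
 [ 0.4446 -0.156   0.005 ]
 [ 0.4301 -0.11    0.005 ]]
[ 0.490967  -0.1160936] 0.11237223904625986 17.48973807959819 0.048267411464646
cell [[ 0.5396978  -0.08327935  0.028     ]
 [ 0.54518573 -0.11616945  0.028     ]] [[ 0.43570526 -0.11739826  0.028     ]
 [ 0.44517748 -0.14622147  0.028     ]]
[ 0.98288314 -0.23153427  0.056     ] 0.10692780856941637 17.46160247020308 0.03334480976988275 0.03033974183210141
pot [[ 0.66496589 -0.23800559  0.04      ]]
block [[ 0.68054056 -0.34076233  0.04      ]]
tin [[ 0.71793667 -0.10604494  0.04      ]]
```

Call:
{"api": "step_arm", "payload": {"deltas": [[[-0.03, 0.012, 0], [0, 0, 0], 1], [[-0.034, 0.014, 0], [0, 0, 0], 1], [[-0.034, 0.014, 0], [0, 0, 0], 1], [[-0.034, 0.014, 0], [0, 0, 0], 1], [[-0.034, 0.014, 0], [0, 0, 0], 1], [[-0.034, 0.014, 0], [0, 0, 0], 1], [[-0.034, 0.014, 0], [0, 0, 0], 1], [[-0.034, 0.014, 0], [0, 0, 0], 1], [[-0.034, 0.014, 0], [0, 0, 0], 1], [[-0.034, 0.014, 0], [0, 0, 0], 1]]}}

```text
t: 0.93
tool_pos: [0.4462, -0.3881, 0.2222]
eef_rot: [-0.124, 0.992, 0.0, -0.0]
force: [0.8, -0.7, 1.1]
finger_gap: 0.0875
gripper_force: 0.0
```

Call:
{"api": "step_arm", "payload": {"deltas": [[[-0.02, 0.008, 0], [0, 0, 0], 1], [[-0.01, 0.003, 0], [0, 0, 0], 1], [[0, 0, 0], [0, 0, 0], 1], [[0, 0, 0], [0, 0, 0], 1]]}}

```text
t: 1.27
tool_pos: [0.4713, -0.3716, 0.222]
eef_rot: [-0.124, 0.992, 0.0, -0.001]
force: [-1.1, -1.0, 0.6]
finger_gap: 0.0874
gripper_force: 0.0
```

```bash
python3 - <<'E'
from h import *
print(get_image("wrist")["tool_from_camera"])
c=cam("wrist"); save(c,"pics/w1"); print(c["e"],c["R"],sense()["tool_pos"])
print(proj(c,[[0.481,-.368,.03]]))
E
```

```text
[[ 5.33924265e-04 -9.60916683e-01 -2.76837215e-01  7.60221075e-02]
 [ 9.99999594e-01  3.11937480e-04  8.45905484e-04  9.19179867e-04]
 [-7.26488788e-04 -2.76837555e-01  9.60916459e-01 -1.61614616e-01]
 [ 0.00000000e+00  0.00000000e+00  0.00000000e+00  1.00000000e+00]]
[ 0.39701081 -0.38978944  0.38387256] [[-0.24520953  0.93191244  0.26722927]
 [ 0.96946908  0.23530836  0.06899044]
 [ 0.00141177  0.27598763 -0.96116015]] [ 0.47052346 -0.37231225  0.22234983]
[[325.40991641 230.17345154]]
```

View pics/w1.png

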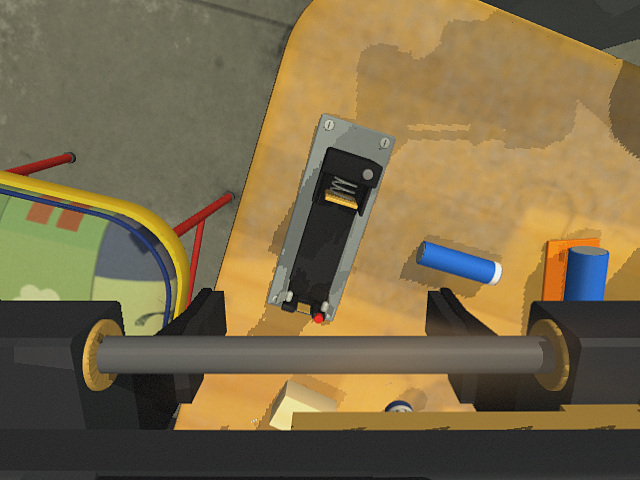

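The wrist view shows the holder from (320,113) to (330,320), spring plate near (340,200), clips near (305,300). I'll enlarge it.

```bash
python3 - <<'E'
from h import *
c=load("w1")["f"][:,:,::-1]
a=c[105:330,258:402]
a=cv2.convertScaleAbs(a,alpha=1.6,beta=25)
# two halves side by side at 5x
p=cv2.resize(a[:115],None,fx=5,fy=5,interpolation=cv2.INTER_CUBIC)[:,200:700][:,:420]
q=cv2.resize(a[110:],None,fx=5,fy=5,interpolation=cv2.INTER_CUBIC)[:,:380]
o=np.zeros((580,800,3),np.uint8);o[:575,:420]=p;o[:575,420:800]=q
cv2.imwrite("pics/crop2.png",o)
E
```

```text
(no output)
```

View pics/crop2.png

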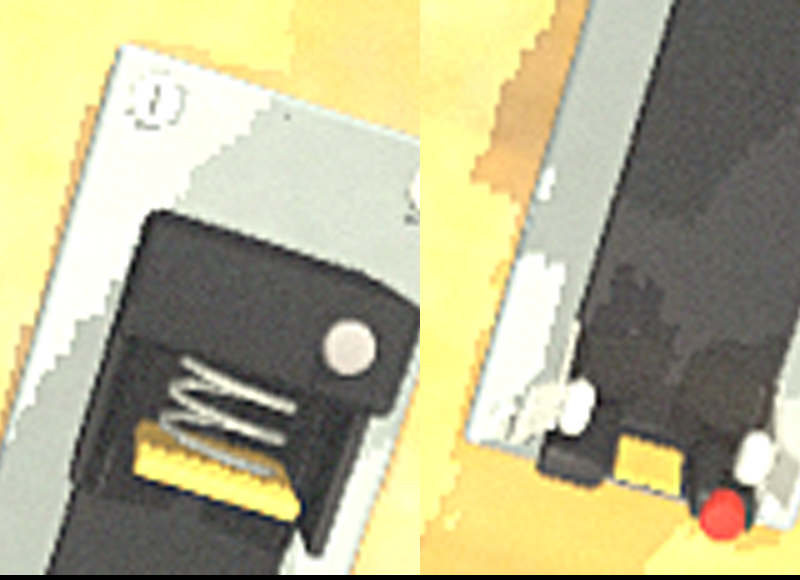

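```bash
cat > hold.py <<'E'
from h import *
from scipy.optimize import least_squares
w=load("w1"); t=load("top")
A=lambda p:np.array(p,float)/4+[375,245]
L=lambda p:np.array(p,float)/5+[298,105]
Q=lambda p:(np.array(p,float)-[420,0])/5+[258,215]
Wc=np.array([L((120,45)),Q((468,437)),[395.5,136.5]]); Wm=np.array([[-.095,-.035],[.095,-.035],[-.095,.035]])
Wm=np.array([[-.095,-.035,.008],[.095,-.035,.008],[-.095,.035,.008]])
Tc=A([(45,30),(230,38),(203,550),(15,540)]); Tm=np.array([[.095,.035,.008],[.095,-.035,.008],[-.095,-.035,.008],[-.095,.035,.008]])
def W(p,m):
    c,s=np.cos(p[2]),np.sin(p[2]); m=np.asarray(m,float); return np.c_[p[0]+c*m[:,0]-s*m[:,1],p[1]+s*m[:,0]+c*m[:,1],m[:,2]]
def solve(use):
    def r(p):
        o=[]
        if 'w' in use:o.append((proj(w,W(p,Wm))-Wc)*1)
        if 't' in use:o.append((proj(t,W(p,Tm))-Tc)*1)
        return np.concatenate(o).ravel()
    return least_squares(r,[.481,-.368,-.05],x_scale=[.01,.01,.01])
E
python3 - <<'E'
from hold import *
for u in("w","t","wt"):
    s=solve(u); print(u,s.x[:2].round(4),np.degrees(s.x[2]).round(2),s.fun.round(1))
for u in ("w","t"):
    p=solve(u).x; cam_=w if u=="w" else t
    def loc(px,z):
        q=px2z(cam_,px,z)[:,:2]-p[:2]; c,s=np.cos(p[2]),np.sin(p[2]); return (np.c_[q@[c,s],q@[-s,c]]*1000).round(1).tolist()
    for d in(0,.0035,.007):
        if u=="w": print(d,"brass",loc(L([(135,475),(297,522)]),.068+d),"clips",loc(Q([(578,407),(755,457)]),.048+d),"stopL outer top",loc(Q([(540,470),(600,484)]),.048+d),"hous rear top",loc(L([(155,212),(360,268)]),.069+d),"floor side",loc(Q([(600,250),(665,30)]),.018+d))
        else: print(d,"brass",loc(A([(110,391),(188,398)]),.068+d),"clips",loc(A([(100,108),(198,112)]),.048+d))
s=load("w1");
E
```

```text
w [ 0.4809 -0.3654] -2.57 [-0.7 -1.4 -0.7  1.9  1.3 -0. ]
t [ 0.4806 -0.3679] -2.8 [-0.2 -1.3  0.2 -0.2  0.2  0.7 -0.2  0.8]
wt [ 0.4808 -0.3663] -2.79 [-1.2 -1.8 -2.   1.4  0.6 -0.1 -1.3 -1.4 -0.9 -0.4 -0.8  0.5 -1.2  0.7]
0 brass [[-31.8, -12.7], [-32.0, 13.8]] clips [[62.9, -16.9], [63.1, 15.9]] stopL outer top [[76.6, -20.2], [76.1, -9.2]] hous rear top [[-70.9, -21.3], [-71.9, 10.7]] floor side [[43.9, -20.4], [-0.4, -20.4]]
0.0035 brass [[-32.3, -12.8], [-32.5, 13.3]] clips [[61.4, -17.0], [61.6, 15.4]] stopL outer top [[74.9, -20.3], [74.5, -9.4]] hous rear top [[-71.0, -21.4], [-72.0, 10.3]] floor side [[42.7, -20.5], [-1.2, -20.5]]
0.007 brass [[-32.9, -13.0], [-33.1, 12.9]] clips [[59.9, -17.1], [60.1, 15.0]] stopL outer top [[73.3, -20.4], [72.8, -9.6]] hous rear top [[-71.1, -21.4], [-72.1, 9.9]] floor side [[41.5, -20.5], [-2.0, -20.5]]
0 brass [[-36.0, 12.8], [-36.9, -14.3]] clips [[62.3, 18.6], [63.0, -16.4]]
0.0035 brass [[-35.9, 13.4], [-36.8, -13.6]] clips [[62.0, 19.1], [62.7, -15.8]]
0.007 brass [[-35.7, 13.9], [-36.7, -13.0]] clips [[61.7, 19.6], [62.4, -15.1]]
```

Call:
{"api": "step_arm", "payload": {"deltas": [[[-0.0118, 0.0305, 0.01], [0, 0, 0], 1], [[-0.0118, 0.0305, 0.01], [0, 0, 0], 1], [[-0.0118, 0.0305, 0.01], [0, 0, 0], 1], [[-0.0118, 0.0305, 0.01], [0, 0, 0], 1], [[-0.0118, 0.0305, 0.01], [0, 0, 0], 1], [[-0.0118, 0.0305, 0.015], [0, 0, 0], 1], [[-0.0118, 0.0305, 0.015], [0, 0, 0], 1], [[-0.0118, 0.0305, 0.02], [0, 0, 0], 1], [[0, 0, 0], [0, 0, -3.3], 1], [[0, 0, 0], [0, 0, 0], 1]]}}

```text
t: 2.2
tool_pos: [0.5023, -0.1117, 0.1218]
eef_rot: [-0.153, 0.988, 0.0, -0.001]
force: [0.7, -0.6, -0.2]
finger_gap: 0.0868
gripper_force: 0.0
```

```bash
python3 - <<'E'
from h import *
c=cam("wrist"); save(c,"pics/w2"); s=sense();print(s["tool_pos"],s["eef_rot"])
print(proj(c,[[.491,-.116,.044],[.491+.0525,-.116+.0165,.044],[.491-.0525,-.116-.0165,.044]]))
E
```

```text
[ 0.50292795 -0.11245492  0.12259957] [-1.51608298e-01  9.88440624e-01 -1.46192056e-04 -1.89706967e-04]
[[322.27026129 238.38807899]
 [322.13150832 321.10179609]
 [322.43021788 144.96099288]]
```

View pics/w2.png

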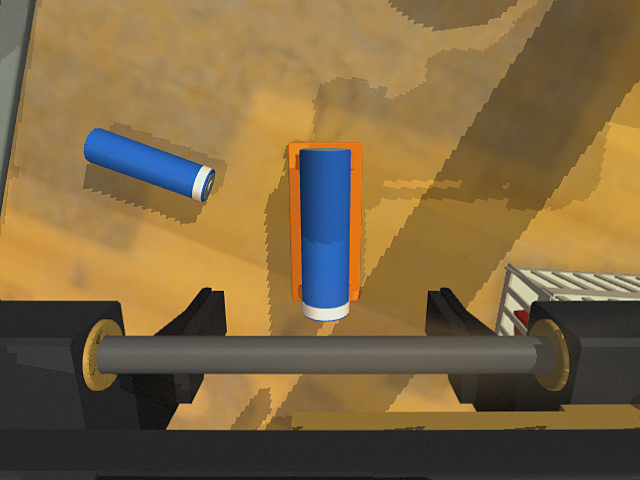

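Call:
{"api": "step_arm", "payload": {"deltas": [[[0, 0.0012, 0.02], [0, 0, 0], 1], [[0, 0, 0.025], [0, 0, 0], 1], [[0, 0, 0.025], [0, 0, 0], 1], [[0, 0, 0.02], [0, 0, 0], 1], [[0, 0, 0.014], [0, 0, 0], 1], [[0, 0, 0.0065], [0, 0, 0], 1], [[0, 0, 0], [0, 0, 0], 0.3], [[0, 0, 0], [0, 0, 0], -0.1], [[0, 0, 0], [0, 0, 0], -0.4], [[0, 0, 0], [0, 0, 0], -1]], "squeeze": 30}}

```text
t: 3.08
tool_pos: [0.5038, -0.1111, 0.0133]
eef_rot: [-0.152, 0.988, -0.0, 0.001]
force: [0.3, 0.2, 0.2]
finger_gap: 0.0678
gripper_force: 0.0
```

Call:
{"api": "step_arm", "payload": {"deltas": [[[0, 0, 0], [0, 0, 0], -1], [[0, 0, 0], [0, 0, 0], -1], [[0, 0, 0], [0, 0, 0], -1], [[0, 0, 0], [0, 0, 0], -1]]}}

```text
t: 3.42
tool_pos: [0.503, -0.1107, 0.0123]
eef_rot: [-0.152, 0.988, -0.0, 0.0]
force: [-0.1, 0.1, -0.1]
finger_gap: 0.0415
gripper_force: 0.0
```

Call:
{"api": "step_arm", "payload": {"deltas": [[[0, 0, 0], [0, 0, 0], -1], [[0, 0, 0], [0, 0, 0], -1], [[0, 0, 0], [0, 0, 0], -1], [[0, 0, 0], [0, 0, 0], -1]]}}

```text
t: 3.75
tool_pos: [0.5032, -0.1113, 0.0124]
eef_rot: [-0.152, 0.988, -0.0, 0.0]
force: [0.5, -4.2, 3.5]
finger_gap: 0.0314
gripper_force: 30.0
```

Call:
{"api": "step_arm", "payload": {"deltas": [[[0, 0, -0.005], [0, 0, 0], -1], [[0, 0, -0.015], [0, 0, 0], -1], [[0, 0, -0.03], [0, 0, 0], -1], [[0, 0, -0.035], [0, 0, 0], -1], [[0, 0, -0.035], [0, 0, 0], -1], [[0, 0, -0.025], [0, 0, 0], -1], [[0, 0, 0], [0, 0, 5], -1], [[0, 0, 0], [0, 0, 5], -1], [[0, 0, 0], [0, 0, 5], -1], [[0, 0, 0], [0, 0, 5.2], -1]]}}

```text
t: 4.58
tool_pos: [0.502, -0.1102, 0.1566]
eef_rot: [0.026, 1.0, 0.001, -0.001]
force: [-0.0, 0.3, -1.8]
finger_gap: 0.0313
gripper_force: 30.0
```

Call:
{"api": "step_arm", "payload": {"deltas": [[[0, 0, 0], [0, -5, 0], -1], [[0, 0, 0], [0, -6, 0], -1], [[0, 0, 0], [0, -6, 0], -1], [[0, 0, 0], [0, -5, 0], -1], [[0, 0, 0], [0, 0, 0], -1], [[0, 0, 0], [0, 0, 0], -1]]}}

```text
t: 5.08
tool_pos: [0.5, -0.1109, 0.1557]
eef_rot: [0.023, 0.982, -0.005, 0.188]
force: [0.8, 0.0, -1.0]
finger_gap: 0.031
gripper_force: 30.0
```

```bash
python3 - <<'E'
from h import *
c=cam("wrist"); save(c,"pics/w3"); s=sense();print({k:np.round(s[k],4) for k in s})
T=R.from_quat(s["eef_rot"]).as_matrix(); p=s["tool_pos"]; print(T.round(3))
P=[[.0664,0,-.0156-.016],[.0664,-.016,-.0156],[.0664,.016,-.0156],[.0664,0,.0004]]
print(proj(c,p+np.array(P)@T.T))
print(proj(c,p+(np.array(P)+[.005,0,0])@T.T))
im=c["f"][:,:,::-1]; cv2.imwrite("pics/c3.png",cv2.resize(im[100:330,220:440],None,fx=2.5,fy=2.5,interpolation=cv2.INTER_CUBIC))
E
```

```text
{'t': np.float64(5.1333), 'joints': array([ 0.1371,  0.0973, -0.6967,  0.1742, -0.4054, -1.9022]), 'qvel': array([-0.0031,  0.0188,  0.0639,  0.0076,  0.0094, -0.0021]), 'joint_efforts': array([-1.60900e-01, -2.19529e+01,  1.46522e+01,  3.17290e+00,
        6.84800e-01,  3.00000e-03]), 'tool_pos': array([ 0.5027, -0.1106,  0.1572]), 'eef_rot': array([ 0.023 ,  0.9815, -0.0045,  0.1902]), 'force': array([ 1.4844, -0.2355, -1.0527]), 'wrist_torque': array([0.056 , 0.8142, 0.0316]), 'gripper_force': np.float64(29.992), 'finger_gap': np.float64(0.0312)}
[[-0.927  0.047  0.373]
 [ 0.044  0.999 -0.018]
 [-0.374  0.    -0.928]]
[[323.46961402 171.39274609]
 [278.23437425 166.99867891]
 [369.08231648 167.00525981]
 [323.81242894 163.44122715]]
[[323.45132738 155.14816995]
 [277.79243679 152.46877358]
 [369.49520082 152.47619293]
 [323.80063711 150.29592275]]
```

View pics/c3.png

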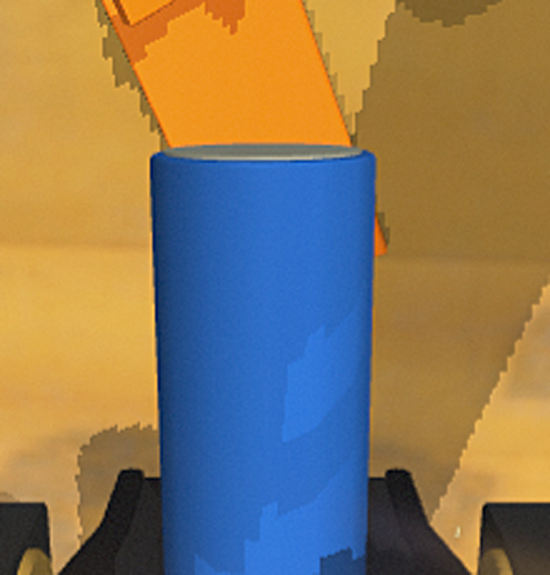

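The held cell's minus rim sits at about (325,164) in the full image, so the cell centre is 13.4 mm along tool +x. Next I'll work out the path.

```bash
cat > plan.py <<'E'
from h import *
H0=np.array([.4808,-.366,0]); YAW=np.radians(-2.75); RH=R.from_euler("z",YAW).as_matrix()
CT=np.array([.0134,0,-.0156])
def avg(n=6):
    S=[]
    for i in range(n): S.append(sense()); get_image("wrist")
    S.append(sense())
    m=lambda k:np.mean([s[k] for s in S],0)
    q=R.from_quat([s["eef_rot"] for s in S]).mean()
    return dict(p=m("tool_pos"),q=q,f=m("force"),tq=m("wrist_torque"),sd=np.std([s["force"] for s in S],0),psd=np.std([s["tool_pos"] for s in S],0),t=S[-1]["t"],g=S[-1]["finger_gap"])
def target(th,X,Z,y=0):  # deg, mm: top-minus corner x, low-minus corner z in holder
    a=np.radians(th); d=np.array([np.cos(a),0,np.sin(a)]); n=np.array([-np.sin(a),0,np.cos(a)])
    cx=X/1e3+(55*d-16*n)[0]/1e3; cz=Z/1e3+(55*d+16*n)[2]/1e3
    C=RH@[cx,y/1e3,cz]+H0
    Rt=RH@np.c_[-d,[0,1,0],np.cross(-d,[0,1,0])]
    return C-Rt@CT,R.from_matrix(Rt)
def where(p,q):
    Rt=q.as_matrix(); C=RH.T@(p+Rt@CT-H0); ax=RH.T@(-Rt[:,0]); th=np.arctan2(ax[2],ax[0])
    d=np.array([np.cos(th),0,np.sin(th)]); n=np.array([-np.sin(th),0,np.cos(th)])
    return np.degrees(th).round(2),((C-55e-3*d+16e-3*n)[0]*1e3).round(2),((C-55e-3*d-16e-3*n)[2]*1e3).round(2),(C[1]*1e3).round(2),np.degrees(np.arctan2(ax[1],ax[0])).round(2)
def delta(p,q,P,Q):
    return (q.inv().apply(P-p)*1e3).round(2),np.degrees((q.inv()*Q).as_rotvec()).round(2)
def rep(m): print("t",m["t"].round(2),"pos",m["p"].round(4),"psd",m["psd"].round(4),"F",(RH.T@m["f"]).round(2),"sd",m["sd"].round(2),"tq",m["tq"].round(3),"gap",m["g"],"where th,X,Z,y,yaw",where(m["p"],m["q"]))
E
python3 - <<'E'
from plan import *
m=avg(); rep(m)
for a in [(22,-26,75),(22,-26,34)]:
    P,Q=target(*a); print(a,P.round(4),delta(m["p"],m["q"],P,Q))
E
```

```text
Traceback (most recent call last):
  File "plan.py", line 23, in rep
    def rep(m): print("t",m["t"].round(2),"pos",m["p"].round(4),"psd",m["psd"].round(4),"F",(RH.T@m["f"]).round(2),"sd",m["sd"].round(2),"tq",m["tq"].round(3),"gap",m["g"],"where th,X,Z,y,yaw",where(m["p"],m["q"]))
                          ^^^^^^^^^^^^
AttributeError: 'float' object has no attribute 'round'
```

```bash
sed -i 's/m\["t"\].round(2)/round(m["t"],2)/' plan.py
python3 - <<'E'
from plan import *
m=avg(); rep(m)
for a in [(22,-26,75),(22,-26,34)]:
    P,Q=target(*a); print(a,P.round(4),delta(m["p"],m["q"],P,Q))
E
```

```text
t 5.73 pos [ 0.5033 -0.1108  0.1571] psd [0.0003 0.     0.0001] F [-0.14  0.05 -2.04] sd [0.32 0.54 0.44] tq [ 0.025  0.977 -0.005] gap 0.03159346877870214 where th,X,Z,y,yaw (np.float64(21.99), np.float64(-65.01), np.float64(131.07), np.float64(255.97), np.float64(0.04))
(22, -26, 75) [ 0.53   -0.3684  0.101 ] (array([ -15.03, -256.01,   66.52]), array([ 0.02, -0.01,  0.03]))
(22, -26, 34) [ 0.53   -0.3684  0.06  ] (array([   0.32, -256.01,  104.53]), array([ 0.02, -0.01,  0.03]))
```

Call:
{"api": "step_arm", "payload": {"deltas": [[[0, -0.02, 0], [0, 0, 0], -1], [[0, -0.034, 0], [0, 0, 0], -1], [[0, -0.036, 0], [0, 0, 0], -1], [[0, -0.036, 0], [0, 0, 0], -1], [[0, -0.036, 0], [0, 0, 0], -1], [[0, -0.036, 0], [0, 0, 0], -1], [[0, -0.034, 0], [0, 0, 0], -1], [[0, -0.024, 0], [0, 0, 0], -1], [[-0.008, 0, 0.033], [0, 0, 0], -1], [[-0.007, 0, 0.0335], [0, 0, 0], -1]]}}

```text
t: 6.57
tool_pos: [0.5307, -0.3717, 0.1027]
eef_rot: [0.025, 0.981, -0.006, 0.193]
force: [0.1, 0.2, -2.3]
finger_gap: 0.0312
gripper_force: 30.0
```

```bash
python3 - <<'E'
from plan import *
c=cam("wrist"); save(c,"pics/w4")
m=avg(); rep(m)
for a in [(22,-26,34)]:
    P,Q=target(*a); print(a,P.round(4),delta(m["p"],m["q"],P,Q))
# project spring plate top edge & stop posts tops into scene cam for context
E
```

```text
t 6.92 pos [ 0.5294 -0.3682  0.0986] psd [0.0007 0.0004 0.0035] F [-0.15  0.28 -2.53] sd [0.89 0.53 1.84] tq [ 0.04   1.009 -0.016] gap 0.03139191153825916 where th,X,Z,y,yaw (np.float64(21.82), np.float64(-26.58), np.float64(72.84), np.float64(0.1), np.float64(0.0))
(22, -26, 34) [ 0.53   -0.3684  0.06  ] (array([13.82, -0.18, 36.09]), array([ 0.09, -0.18, -0.  ]))
```

View pics/w4.png

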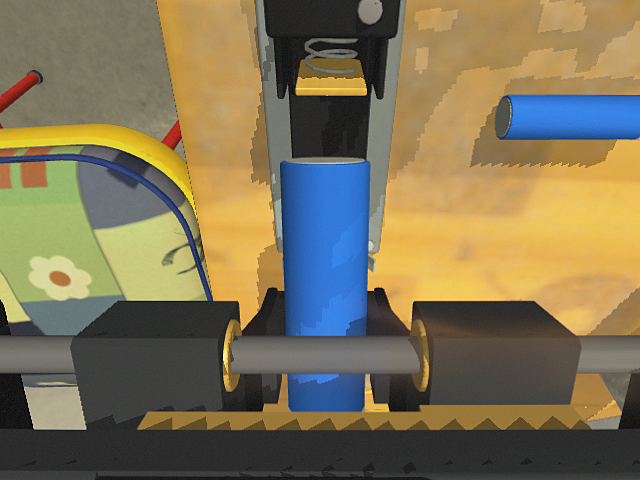

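```bash
python3 - <<'E'
from plan import *
c=load("w4")
for z in (.068,.0715,.075):
    q=(px2z(c,[(297,95),(366,96),(320,8)],z)-H0)@RH; print(z,(q*1e3).round(1).tolist())
q=(px2z(c,[(291,130),(369,130),(289,158)],.019)-H0)@RH; print((q*1e3).round(1).tolist())
q=(px2z(c,[(256,0),(405,0)],.008)-H0)@RH; print((q*1e3).round(1).tolist())
E
```

```text
0.068 [[-31.5, -12.8, 68.0], [-31.1, 13.1, 68.0], [-60.1, -3.9, 68.0]]
0.0715 [[-32.6, -12.5, 71.5], [-32.2, 12.8, 71.5], [-60.6, -3.8, 71.5]]
0.075 [[-33.8, -12.3, 75.0], [-33.4, 12.5, 75.0], [-61.1, -3.8, 75.0]]
[[2.5, -20.2, 19.0], [2.6, 20.4, 19.0], [18.4, -22.2, 19.0]]
[[-54.9, -33.9, 8.0], [-54.8, 34.1, 8.0]]
```

Call:
{"api": "step_arm", "payload": {"deltas": [[[0.006, 0, 0.015], [0, 0, 0], -1], [[0.006, 0, 0.015], [0, 0, 0], -1], [[0.0034, 0, 0.008], [0, 0, 0], -1], [[0, 0, 0], [0, 0, 0], -1], [[0, 0, 0], [0, 0, 0], -1], [[0, 0, 0], [0, 0, 0], -1]]}}

```text
t: 7.42
tool_pos: [0.5303, -0.3689, 0.0616]
eef_rot: [0.023, 0.981, -0.005, 0.192]
force: [-0.4, -0.7, -2.4]
finger_gap: 0.0315
gripper_force: 30.0
```

```bash
python3 - <<'E'
from plan import *
m=avg(8); rep(m)
for a in [(22,-36,34)]:
    P,Q=target(*a); print(a,P.round(4),delta(m["p"],m["q"],P,Q))
E
```

```text
t 7.82 pos [ 0.53   -0.3686  0.061 ] psd [0.0003 0.0002 0.0005] F [-0.42 -0.27 -2.02] sd [0.37 0.47 0.81] tq [0.017 0.971 0.009] gap 0.03123685205054901 where th,X,Z,y,yaw (np.float64(22.08), np.float64(-26.0), np.float64(34.91), np.float64(-0.26), np.float64(0.08))
(22, -36, 34) [ 0.52   -0.3679  0.06  ] (array([ 9.64,  0.26, -2.84]), array([-0.02,  0.08,  0.07]))
```

Call:
{"api": "step_arm", "payload": {"deltas": [[[0.0028, 0, -0.0011], [0, 0, 0], -1], [[0.0028, 0, -0.0011], [0, 0, 0], -1], [[0.0018, 0, -0.0008], [0, 0, 0], -1], [[0, 0, 0], [0, 0, 0], -1]]}}

```text
t: 8.15
tool_pos: [0.5209, -0.3679, 0.0599]
eef_rot: [0.023, 0.981, -0.004, 0.191]
force: [-0.5, -0.4, -1.1]
finger_gap: 0.0311
gripper_force: 30.0
```

```bash
python3 - <<'E'
from plan import *
m=avg(8); rep(m)
E
```

```text
t 8.55 pos [ 0.5215 -0.368   0.06  ] psd [0.0002 0.0001 0.0001] F [-0.15 -0.1  -1.81] sd [0.24 0.42 0.5 ] tq [0.035 0.948 0.003] gap 0.0311040789218312 where th,X,Z,y,yaw (np.float64(22.0), np.float64(-34.49), np.float64(34.04), np.float64(-0.07), np.float64(0.04))
```

Call:
{"api": "step_arm", "payload": {"deltas": [[[0.0014, 0, -0.0006], [0, 0, 0], -1], [[0.0014, 0, -0.0005], [0, 0, 0], -1], [[0, 0, 0], [0, 0, 0], -1]]}}

```text
t: 8.8
tool_pos: [0.5191, -0.368, 0.0604]
eef_rot: [0.023, 0.981, -0.005, 0.191]
force: [2.1, 0.1, -2.0]
finger_gap: 0.0312
gripper_force: 30.0
```

```bash
python3 - <<'E'
from plan import *
m=avg(8); rep(m)
E
```

```text
t 9.2 pos [ 0.519  -0.368   0.0603] psd [0.0001 0.     0.0001] F [ 1.87  0.19 -2.05] sd [0.39 0.26 0.38] tq [0.072 0.42  0.015] gap 0.031311413756620644 where th,X,Z,y,yaw (np.float64(22.05), np.float64(-37.01), np.float64(34.22), np.float64(-0.15), np.float64(0.06))
```

Call:
{"api": "step_arm", "payload": {"deltas": [[[0.0017, 0, -0.0007], [0, 0, 0], -1], [[0.0017, 0, -0.0007], [0, 0, 0], -1], [[0, 0, 0], [0, 0, 0], -1]]}}

```text
t: 9.45
tool_pos: [0.5151, -0.3678, 0.0603]
eef_rot: [0.023, 0.981, -0.005, 0.191]
force: [4.3, 0.5, -2.4]
finger_gap: 0.0314
gripper_force: 30.0
```

```bash
python3 - <<'E'
from plan import *
m=avg(8); rep(m)
E
```

```text
t 9.85 pos [ 0.5152 -0.3678  0.0602] psd [0.0001 0.     0.0001] F [ 3.38  0.43 -1.69] sd [0.6  0.42 0.59] tq [ 0.093 -0.007  0.017] gap 0.03139421532743411 where th,X,Z,y,yaw (np.float64(22.04), np.float64(-40.83), np.float64(34.21), np.float64(-0.16), np.float64(0.05))
```

Call:
{"api": "step_arm", "payload": {"deltas": [[[0.0008, 0, 0.0019], [0, 0, 0], -1], [[0.0008, 0, 0.0019], [0, 0, 0], -1], [[0, 0, 0], [0, 0, 0], -1]]}}

```text
t: 10.1
tool_pos: [0.5151, -0.368, 0.0559]
eef_rot: [0.023, 0.981, -0.005, 0.191]
force: [3.2, 0.0, -0.2]
finger_gap: 0.0314
gripper_force: 30.0
```

```bash
python3 - <<'E'
from plan import *
m=avg(5); rep(m)
E
```

```text
t 10.35 pos [ 0.5151 -0.3679  0.056 ] psd [0.     0.     0.0001] F [ 3.49 -0.62 -0.29] sd [0.24 0.45 0.16] tq [-0.137 -0.094 -0.024] gap 0.03110020650879461 where th,X,Z,y,yaw (np.float64(22.03), np.float64(-40.94), np.float64(30.0), np.float64(-0.31), np.float64(0.07))
```

Call:
{"api": "step_arm", "payload": {"deltas": [[[0.0003, 0, 0.0007], [0, 0, 0], -1], [[0.0003, 0, 0.0007], [0, 0, 0], -1], [[0, 0, 0], [0, 0, 0], -1]]}}

```text
t: 10.6
tool_pos: [0.5149, -0.3677, 0.0544]
eef_rot: [0.023, 0.981, -0.005, 0.191]
force: [3.5, -0.5, 0.7]
finger_gap: 0.0311
gripper_force: 30.0
```

```bash
python3 - <<'E'
from plan import *
m=avg(5); rep(m)
E
```

```text
t 10.85 pos [ 0.5149 -0.3677  0.0544] psd [0. 0. 0.] F [ 3.67 -0.88  0.28] sd [0.65 0.4  0.35] tq [-0.176 -0.118 -0.037] gap 0.03149244230812965 where th,X,Z,y,yaw (np.float64(22.01), np.float64(-41.14), np.float64(28.4), np.float64(-0.1), np.float64(0.05))
```

Call:
{"api": "step_arm", "payload": {"deltas": [[[0.0003, 0, 0.0007], [0, 0, 0], -1], [[0.0003, 0, 0.0007], [0, 0, 0], -1], [[0, 0, 0], [0, 0, 0], -1]]}}

```text
t: 11.1
tool_pos: [0.5152, -0.3678, 0.0532]
eef_rot: [0.023, 0.981, -0.005, 0.191]
force: [3.4, -0.5, 2.4]
finger_gap: 0.0315
gripper_force: 30.0
```

```bash
python3 - <<'E'
from plan import *
m=avg(5); rep(m)
E
```

```text
t 11.35 pos [ 0.5151 -0.3678  0.0532] psd [0. 0. 0.] F [ 4.02 -0.01  2.28] sd [0.37 0.47 0.32] tq [-0.028 -0.351 -0.007] gap 0.030805783308733785 where th,X,Z,y,yaw (np.float64(22.04), np.float64(-40.88), np.float64(27.13), np.float64(-0.16), np.float64(0.06))
```

Call:
{"api": "step_arm", "payload": {"deltas": [[[0.0004, 0, 0.0009], [0, 0, 0], -1], [[0, 0, 0], [0, 0, 0], -1]]}}

```text
t: 11.52
tool_pos: [0.5154, -0.368, 0.0523]
eef_rot: [0.023, 0.981, -0.005, 0.191]
force: [4.1, 0.2, 3.8]
finger_gap: 0.0313
gripper_force: 30.0
```

```bash
python3 - <<'E'
from plan import *
m=avg(5); rep(m)
E
```

```text
t 11.77 pos [ 0.5153 -0.3679  0.0523] psd [0. 0. 0.] F [4.97 0.08 3.17] sd [0.51 0.45 0.47] tq [-0.003 -0.712  0.003] gap 0.031143436494080346 where th,X,Z,y,yaw (np.float64(22.07), np.float64(-40.67), np.float64(26.26), np.float64(-0.29), np.float64(0.07))
```

Call:
{"api": "step_arm", "payload": {"deltas": [[[-0.0009, 0, -0.0022], [0, 0, 0], -1], [[0.002, 0, -0.0008], [0, 0, 0], -1], [[0.002, 0, -0.0008], [0, 0, 0], -1], [[0.0018, 0, -0.0007], [0, 0, 0], -1], [[0, 0, 0], [0, 0, 0], -1]]}}

```text
t: 12.18
tool_pos: [0.5084, -0.3674, 0.054]
eef_rot: [0.023, 0.981, -0.005, 0.191]
force: [5.6, -1.0, -0.1]
finger_gap: 0.0315
gripper_force: 30.0
```

```bash
python3 - <<'E'
from plan import *
m=avg(8); rep(m)
E
```

```text
t 12.58 pos [ 0.5084 -0.3674  0.0539] psd [0. 0. 0.] F [ 5.67 -0.39  0.01] sd [0.39 0.37 0.43] tq [-0.28  -0.672 -0.038] gap 0.030984187475441707 where th,X,Z,y,yaw (np.float64(22.01), np.float64(-47.59), np.float64(27.9), np.float64(-0.11), np.float64(0.04))
```

```bash
python3 - <<'E'
from plan import *
seq=[(22,-47.6,27.9),(19,-47.5,28.2),(16,-47.4,28.3),(13,-47.3,28.3),(11,-47.2,28.3),(9,-47.1,28.3)]
for a,b in zip(seq,seq[1:]):
    p,q=target(*a);P,Q=target(*b); print(b,delta(p,q,P,Q))
E
```

```text
(19, -47.5, 28.2) (array([1.32, 0.  , 2.75]), array([ 0.,  3., -0.]))
(16, -47.4, 28.3) (array([ 1.46, -0.  ,  3.  ]), array([-0.,  3.,  0.]))
(13, -47.3, 28.3) (array([ 1.54, -0.  ,  3.16]), array([ 0.,  3., -0.]))
(11, -47.2, 28.3) (array([0.99, 0.  , 2.16]), array([0., 2., 0.]))
(9, -47.1, 28.3) (array([ 1.01, -0.  ,  2.2 ]), array([-0.,  2., -0.]))
```

Call:
{"api": "step_arm", "payload": {"deltas": [[[0.0007, 0, 0.0014], [0, 1.5, 0], -1], [[0.0007, 0, 0.0014], [0, 1.5, 0], -1], [[0.0007, 0, 0.0015], [0, 1.5, 0], -1], [[0.0007, 0, 0.0015], [0, 1.5, 0], -1], [[0, 0, 0], [0, 0, 0], -1]]}}

```text
t: 13.0
tool_pos: [0.5092, -0.3676, 0.0475]
eef_rot: [0.023, 0.99, -0.004, 0.14]
force: [6.9, -0.9, 0.3]
finger_gap: 0.0312
gripper_force: 30.0
```

```bash
python3 - <<'E'
from plan import *
m=avg(6); rep(m)
E
```

```text
t 13.3 pos [ 0.5091 -0.3677  0.0477] psd [0.0001 0.     0.0001] F [ 7.35 -0.6  -0.44] sd [0.52 0.55 0.54] tq [-0.274 -1.465 -0.036] gap 0.030857761833007147 where th,X,Z,y,yaw (np.float64(16.12), np.float64(-46.14), np.float64(28.37), np.float64(-0.32), np.float64(0.08))
```

Call:
{"api": "step_arm", "payload": {"deltas": [[[-0.001, 0, 0.0003], [0, 0, 0], -1], [[0, 0, 0], [0, 0, 0], -1]]}}

```text
t: 13.47
tool_pos: [0.5093, -0.3676, 0.0475]
eef_rot: [0.023, 0.99, -0.004, 0.14]
force: [6.3, -1.6, -0.4]
finger_gap: 0.0313
gripper_force: 30.0
```

```bash
python3 - <<'E'
from plan import *
m=avg(8); rep(m)
c=cam("wrist"); save(c,"pics/w5")
c=cam("scene"); save(c,"pics/s5")
a=load("w5")["f"][0:200,200:440,::-1]; b=c["f"][215:315,350:500,::-1]
A=cv2.resize(a,None,fx=2.5,fy=2.5,interpolation=cv2.INTER_CUBIC)[:, :600]; 
t=cam("top"); save(t,"pics/t5"); d=t["f"][245:390,375:440,::-1]
B=cv2.resize(b,(390,260),interpolation=cv2.INTER_CUBIC); 
o=np.zeros((600,800,3),np.uint8); A=cv2.resize(a,(400,333)); o[:333,:400]=A; o[:260,405:795]=B
D=cv2.resize(d,None,fx=2.2,fy=2.2); D=np.rot90(D); o[335:335+D.shape[0],:D.shape[1]]=D
S=cv2.resize(load("s5")["f"][180:340,280:500,::-1],(440,320)); o[275:595,355:795]=S
cv2.imwrite("pics/c5.png",o)
E
```

```text
t 13.87 pos [ 0.5093 -0.3676  0.0475] psd [0. 0. 0.] F [ 6.44 -1.03 -0.57] sd [0.6  0.3  0.39] tq [-0.331 -1.132 -0.027] gap 0.031244807132956864 where th,X,Z,y,yaw (np.float64(16.06), np.float64(-45.92), np.float64(28.2), np.float64(-0.27), np.float64(0.06))
```

View pics/c5.png

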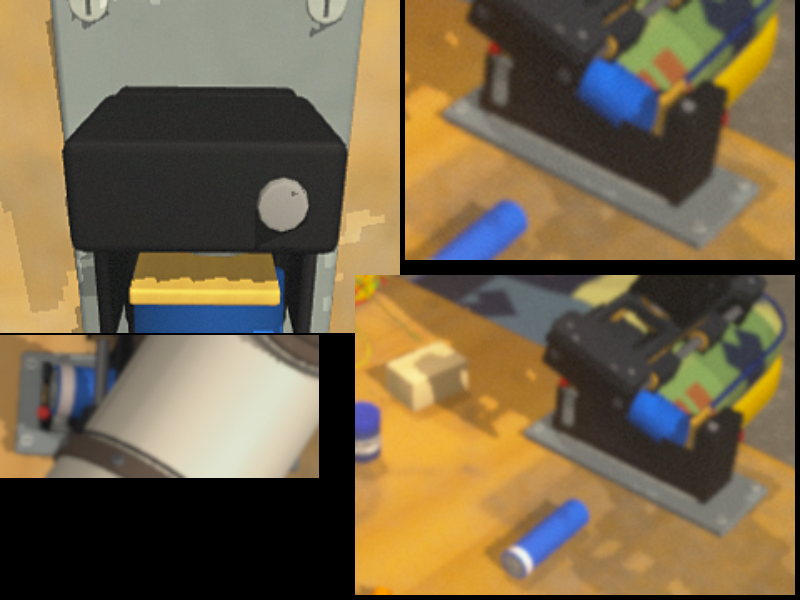

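```bash
python3 - <<'E'
from plan import *
for n,pl,ho in (("w4",[(297,95),(366,96)],[(268,36),(392,38)]),("w5",[(278,181.8),(368,181.8)],[(245,150),(403,150)])):
    c=load(n)
    for z in(.0,.0035): print(n,z,((px2z(c,pl,.068+z)-H0)@RH*1e3).round(1).tolist(),((px2z(c,ho,.069+z)-H0)@RH*1e3).round(1).tolist())
E
```

```text
w4 0.0 [[-31.5, -12.8, 68.0], [-31.1, 13.1, 68.0]] [[-51.9, -21.8, 69.0], [-51.1, 20.8, 69.0]]
w4 0.0035 [[-32.6, -12.5, 71.5], [-32.2, 12.8, 71.5]] [[-52.5, -21.3, 72.5], [-51.8, 20.3, 72.5]]
w5 0.0 [[-40.9, -13.5, 68.0], [-41.0, 13.4, 68.0]] [[-51.1, -22.2, 69.0], [-51.1, 22.7, 69.0]]
w5 0.0035 [[-42.4, -13.1, 71.5], [-42.5, 13.0, 71.5]] [[-52.3, -21.5, 72.5], [-52.3, 22.0, 72.5]]
```

Call:
{"api": "step_arm", "payload": {"deltas": [[[0.0012, 0, -0.0004], [0, 0, 0], -1], [[0, 0, 0], [0, 0, 0], -1], [[0, 0, 0], [0, 0, 0], -1]]}}

```text
t: 14.27
tool_pos: [0.5085, -0.3677, 0.0478]
eef_rot: [0.023, 0.99, -0.004, 0.14]
force: [6.8, -0.7, -0.3]
finger_gap: 0.0313
gripper_force: 30.0
```

```bash
python3 - <<'E'
from plan import *
m=avg(8); rep(m)
E
```

```text
t 14.67 pos [ 0.5085 -0.3677  0.0478] psd [0. 0. 0.] F [ 6.85 -0.79 -0.5 ] sd [0.51 0.44 0.27] tq [-0.285 -1.373 -0.064] gap 0.03118688261721495 where th,X,Z,y,yaw (np.float64(16.12), np.float64(-46.72), np.float64(28.41), np.float64(-0.37), np.float64(0.06))
```

Call:
{"api": "step_arm", "payload": {"deltas": [[[0.001, 0, 0.0014], [0, 1.5, 0], -1], [[0.001, 0, 0.0015], [0, 1.5, 0], -1], [[0.0006, 0, 0.0012], [0, 1, 0], -1], [[0, 0, 0], [0, 0, 0], -1]]}}

```text
t: 15.0
tool_pos: [0.508, -0.3677, 0.0431]
eef_rot: [0.023, 0.994, -0.003, 0.106]
force: [8.5, -2.1, -0.7]
finger_gap: 0.0311
gripper_force: 30.0
```

```bash
python3 - <<'E'
from plan import *
m=avg(8); rep(m)
E
```

```text
t 15.4 pos [ 0.5079 -0.3678  0.0433] psd [0.     0.     0.0001] F [ 8.08 -0.66 -0.97] sd [0.54 0.59 0.44] tq [-0.306 -1.847 -0.045] gap 0.03139932423481328 where th,X,Z,y,yaw (np.float64(12.21), np.float64(-46.36), np.float64(28.48), np.float64(-0.5), np.float64(0.09))
```

```bash
python3 - <<'E'
from plan import *
c=cam("wrist"); save(c,"pics/w6"); cam_s=cam("scene"); save(cam_s,"pics/s6")
def edges(c):
    out=[]
    for x in (300,322,345):
        f=c["f"][:,x-1:x+2].mean(1).astype(int)
        yel=(f[:,0]-f[:,2]>60)&(f[:,0]>100); blue=(f[:,2]-f[:,0]>60)
        ys=np.where(yel[100:260])[0]+100; bs=np.where(blue[100:300])[0]+100
        out.append((x,ys.min(),ys.max(),bs.min()))
    return out
for n in("w5","w6"):
    k=load(n); e=edges(k); print(n,e)
    print(((px2z(k,[(a[0],a[2]+.5) for a in e],.0715)-H0)@RH*1e3)[:,0].round(1), ((px2z(k,[(a[0],a[1]) for a in e],.0725)-H0)@RH*1e3)[:,0].round(1))
E
```

```text
w5 [(300, np.int64(152), np.int64(182), np.int64(184)), (322, np.int64(154), np.int64(182), np.int64(184)), (345, np.int64(153), np.int64(182), np.int64(184))]
[-42.2 -42.2 -42.2] [-51.7 -51.1 -51.4]
w6 [(300, np.int64(149), np.int64(178), np.int64(180)), (322, np.int64(153), np.int64(178), np.int64(180)), (345, np.int64(153), np.int64(178), np.int64(180))]
[-42.8 -42.8 -42.8] [-51.7 -50.6 -50.6]
```

Call:
{"api": "step_arm", "payload": {"deltas": [[[-0.0002, 0, -0.001], [0, 0, 0], -1], [[0, 0, 0], [0, 0, 0], -1], [[0, 0, 0], [0, 0, 0], -1]]}}

```text
t: 15.75
tool_pos: [0.5073, -0.3677, 0.044]
eef_rot: [0.023, 0.994, -0.003, 0.106]
force: [7.0, -1.3, -3.3]
finger_gap: 0.0315
gripper_force: 30.0
```

```bash
python3 - <<'E'
from plan import *
m=avg(6); rep(m)
seq=[(12.2,-46.4,29.4),(10.5,-46.4,29.2),(9,-46.4,29)]
for a,b in zip(seq,seq[1:]):
    p,q=target(*a);P,Q=target(*b); print(b,delta(p,q,P,Q))
E
```

```text
t 16.05 pos [ 0.5073 -0.3677  0.044 ] psd [0. 0. 0.] F [ 7.84 -1.13 -2.04] sd [0.59 0.32 0.57] tq [-0.414 -1.726 -0.04 ] gap 0.031074679000658512 where th,X,Z,y,yaw (np.float64(12.16), np.float64(-46.94), np.float64(29.2), np.float64(-0.43), np.float64(0.06))
(10.5, -46.4, 29.2) (array([0.97, 0.  , 2.03]), array([-0. ,  1.7,  0. ]))
(9, -46.4, 29) (array([0.86, 0.  , 1.84]), array([-0. ,  1.5, -0. ]))
```

Call:
{"api": "step_arm", "payload": {"deltas": [[[0.0004, 0, 0.001], [0, 0.9, 0], -1], [[0.0004, 0, 0.001], [0, 0.8, 0], -1], [[0.0004, 0, 0.001], [0, 0.8, 0], -1], [[0.0004, 0, 0.0009], [0, 0.7, 0], -1], [[0, 0, 0], [0, 0, 0], -1]]}}

```text
t: 16.47
tool_pos: [0.5071, -0.368, 0.0402]
eef_rot: [0.023, 0.997, -0.003, 0.078]
force: [7.3, -2.2, -1.3]
finger_gap: 0.031
gripper_force: 30.0
```

```bash
python3 - <<'E'
from plan import *
m=avg(6); rep(m)
E
```

```text
t 16.77 pos [ 0.507  -0.368   0.0402] psd [0. 0. 0.] F [ 7.67 -1.45 -1.32] sd [0.34 0.49 0.41] tq [-0.532 -1.873 -0.145] gap 0.031137430237714606 where th,X,Z,y,yaw (np.float64(9.02), np.float64(-46.24), np.float64(29.12), np.float64(-0.73), np.float64(0.06))
```

Call:
{"api": "step_arm", "payload": {"deltas": [[[0.0002, 0, 0.001], [0, 0.8, 0], -1], [[0.0002, 0, 0.001], [0, 0.8, 0], -1], [[0, 0, 0], [0, 0, 0], -1]]}}

```text
t: 17.02
tool_pos: [0.5067, -0.3683, 0.0388]
eef_rot: [0.024, 0.998, -0.003, 0.064]
force: [5.4, -2.8, 1.6]
finger_gap: 0.0311
gripper_force: 30.0
```

```bash
python3 - <<'E'
from plan import *
m=avg(6); rep(m)
E
```

```text
t 17.32 pos [ 0.5067 -0.3683  0.0387] psd [0. 0. 0.] F [ 5.92 -1.92  1.57] sd [0.3  0.5  0.28] tq [-0.681 -1.652 -0.296] gap 0.03168162866830793 where th,X,Z,y,yaw (np.float64(7.43), np.float64(-45.91), np.float64(29.48), np.float64(-1.05), np.float64(0.03))
```

Call:
{"api": "step_arm", "payload": {"deltas": [[[0, -0.0008, 0], [0, 0, 0], -1], [[0, 0, 0], [0, 0, 0], -1], [[0, 0, 0], [0, 0, 0], 0.2], [[0, 0, 0], [0, 0, 0], 0.2], [[0, 0, 0], [0, 0, 0], 0.2], [[0, 0, 0], [0, 0, 0], 0.2], [[0, 0, 0], [0, 0, 0], 0.2]]}}

```text
t: 17.9
tool_pos: [0.5036, -0.3676, 0.0371]
eef_rot: [0.024, 0.998, -0.001, 0.061]
force: [-0.4, -0.1, -0.1]
finger_gap: 0.051
gripper_force: 0.0
```

```bash
python3 - <<'E'
from plan import *
m=avg(3); rep(m)
P=RH@[.0,0,0]+H0
c=cam("wrist"); save(c,"pics/w7"); t=cam("top"); save(t,"pics/t7"); s=cam("scene"); save(s,"pics/s7")
o=np.zeros((600,800,3),np.uint8)
o[:400,:400]=cv2.resize(c["f"][60:360,170:470,::-1],(400,400)); o[:390,405:800]=cv2.resize(s["f"][200:330,355:487,::-1],(395,390),interpolation=cv2.INTER_CUBIC)
d=np.rot90(t["f"][245:390,375:440,::-1]); o[405:600,:435]=cv2.resize(d,(435,195))
cv2.imwrite("pics/c7.png",o)
E
```

```text
t 18.05 pos [ 0.5042 -0.3677  0.0375] psd [0.0004 0.0001 0.0002] F [ 0.12 -0.03 -0.19] sd [0.36 0.41 0.12] tq [-0.013  0.245  0.012] gap 0.05163451996783579 where th,X,Z,y,yaw (np.float64(7.09), np.float64(-48.35), np.float64(28.63), np.float64(-0.63), np.float64(0.03))
```

View pics/c7.png

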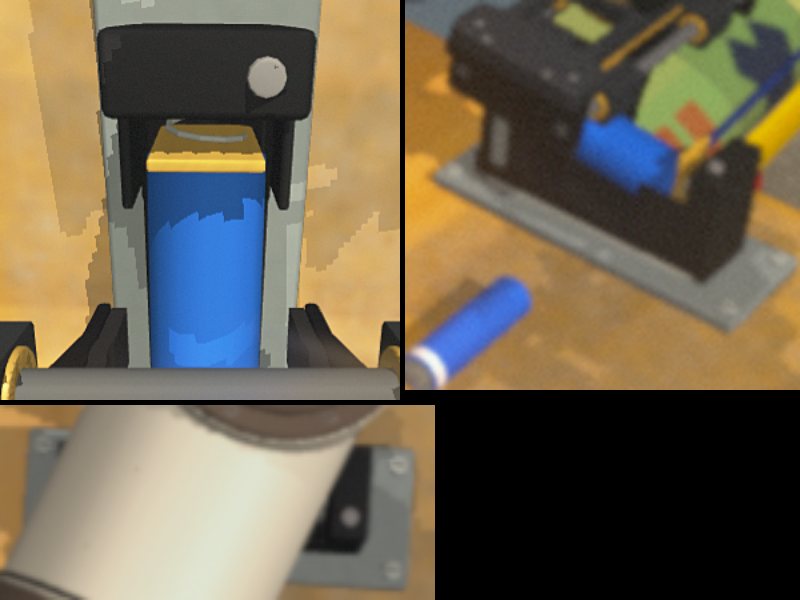

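Call:
{"api": "step_arm", "payload": {"deltas": [[[0, 0, -0.01], [0, 0, 0], 0.2], [[0, 0, -0.02], [0, 0, 0], 0.2], [[0, 0, -0.03], [0, 0, 0], 0.2], [[0, 0, -0.025], [0, 0, 0], 0.2], [[0, 0, 0], [0, 3.5, 0], -1], [[0, 0, 0], [0, 3.6, 0], -1], [[0, 0, 0], [0, 0, 0], -1]]}}

```text
t: 18.78
tool_pos: [0.4963, -0.3679, 0.1238]
eef_rot: [0.023, 1.0, -0.001, 0.002]
force: [0.5, 0.7, 0.3]
finger_gap: 0.0395
gripper_force: 0.0
```

```bash
python3 - <<'E'
from plan import *
m=avg(4); rep(m)
P=RH@[.050,0,.095]+H0; _,Q=target(0,0,0); print(delta(m["p"],m["q"],P,Q))
c=cam("wrist"); save(c,"pics/w8")
for x in (300,322,345):
    f=c["f"][:,x].astype(int); yel=(f[:,0]-f[:,2]>60)&(f[:,0]>100); blue=f[:,2]-f[:,0]>60
    b=np.where(blue)[0]; print(x,b.min(),b.max(),[int(y) for y in np.where(yel)[0] if abs(y-b.min())<40][:1])
E
```

```text
t 18.98 pos [ 0.4949 -0.3674  0.1227] psd [0.0009 0.0003 0.0006] F [-0.25  0.3   0.09] sd [0.43 0.28 0.21] tq [-0.021 -0.021  0.017] gap 0.023712035406308563 where th,X,Z,y,yaw (np.float64(0.15), np.float64(-54.38), np.float64(122.07), np.float64(-0.71), np.float64(0.07))
(array([-35.82,   0.65,  27.75]), array([-0.  ,  0.15,  0.07]))
300 175 335 [168]
322 176 335 [166]
345 176 335 [164]
```

Call:
{"api": "step_arm", "payload": {"deltas": [[[-0.018, 0.0006, 0], [0, 0, 0], -1], [[-0.0178, 0, 0.005], [0, 0, 0], -1], [[0, 0, 0.014], [0, 0, 0], -1], [[0, 0, 0.014], [0, 0, 0], -1], [[0, 0, 0.004], [0, 0, 0], -1], [[0, 0, 0], [0, 0, 0], -1], [[0, 0, 0], [0, 0, 0], -1]]}}

```text
t: 19.62
tool_pos: [0.5301, -0.3688, 0.0857]
eef_rot: [0.024, 1.0, -0.0, 0.001]
force: [0.8, -0.2, 0.4]
finger_gap: 0.0007
gripper_force: 0.0
```

```bash
python3 - <<'E'
from plan import *
m=avg(5); rep(m); print(((m["p"]-H0)@RH*1e3).round(2))
E
```

```text
t 19.87 pos [ 0.5306 -0.3689  0.0864] psd [0.0002 0.0001 0.0003] F [0.56 0.12 0.56] sd [0.32 0.4  0.3 ] tq [-0.014 -0.001 -0.023] gap 0.00013529215592961917 where th,X,Z,y,yaw (np.float64(0.18), np.float64(-18.62), np.float64(85.75), np.float64(-0.52), np.float64(0.05))
[49.87 -0.52 86.35]
```

Call:
{"api": "step_arm", "payload": {"deltas": [[[0, 0.0005, 0.006], [0, 0, 0], -1], [[0, 0, 0.006], [0, 0, 0], -1], [[0, 0, 0.001], [0, 0, 0], -1], [[0, 0, 0], [0, 0, 0], -1], [[0, 0, 0], [0, 0, 0], -1]]}}

```text
t: 20.28
tool_pos: [0.5313, -0.3685, 0.0728]
eef_rot: [0.023, 1.0, -0.001, 0.002]
force: [1.6, -0.7, 3.0]
finger_gap: 0.0004
gripper_force: 1.1
```

Call:
{"api": "step_arm", "payload": {"deltas": [[[0, 0, 0.001], [0, 0, 0], -1], [[0, 0, 0.001], [0, 0, 0], -1], [[0, 0, 0], [0, 0, 0], -1], [[0, 0, 0], [0, 0, 0], -1]]}}

```text
t: 20.62
tool_pos: [0.5316, -0.3687, 0.0723]
eef_rot: [0.023, 1.0, -0.001, 0.002]
force: [0.7, 0.5, 7.7]
finger_gap: 0.0002
gripper_force: 3.9
```

Call:
{"api": "step_arm", "payload": {"deltas": [[[0, 0, 0.0007], [0, 0, 0], -1], [[0, 0, 0.0007], [0, 0, 0], -1], [[0, 0, 0], [0, 0, 0], -1], [[0, 0, 0], [0, 0, 0], -1]]}}

```text
t: 20.95
tool_pos: [0.5317, -0.3688, 0.0717]
eef_rot: [0.023, 1.0, -0.001, 0.003]
force: [-0.9, 1.0, 9.7]
finger_gap: 0.0005
gripper_force: 5.4
```

Call:
{"api": "step_arm", "payload": {"deltas": [[[0, 0, 0.0007], [0, 0, 0], -1], [[0, 0, 0.0007], [0, 0, 0], -1], [[0, 0, 0], [0, 0, 0], -1], [[0, 0, 0], [0, 0, 0], -1]]}}

```text
t: 21.28
tool_pos: [0.532, -0.369, 0.0707]
eef_rot: [0.023, 1.0, -0.001, 0.003]
force: [-0.2, 0.9, 11.4]
finger_gap: 0.0006
gripper_force: 5.9
```

Call:
{"api": "step_arm", "payload": {"deltas": [[[0, 0, 0.0007], [0, 0, 0], -1], [[0, 0, 0.0007], [0, 0, 0], -1], [[0, 0, 0.0006], [0, 0, 0], -1], [[0, 0, 0], [0, 0, 0], -1]]}}

```text
t: 21.62
tool_pos: [0.5325, -0.3692, 0.0687]
eef_rot: [0.023, 1.0, -0.002, 0.004]
force: [0.8, 0.1, 10.1]
finger_gap: 0.0004
gripper_force: 5.4
```

Call:
{"api": "step_arm", "payload": {"deltas": [[[0, 0, 0.0007], [0, 0, 0], -1], [[0, 0, 0.0007], [0, 0, 0], -1], [[0, 0, 0.0006], [0, 0, 0], -1], [[0, 0, 0], [0, 0, 0], -1]]}}

```text
t: 21.95
tool_pos: [0.5331, -0.3691, 0.066]
eef_rot: [0.023, 1.0, -0.002, 0.004]
force: [2.9, 0.5, 6.6]
finger_gap: 0.0005
gripper_force: 3.7
```

Past the clips' peak. I'll follow it down to the seat.

Call:
{"api": "step_arm", "payload": {"deltas": [[[0, 0, 0.001], [0, 0, 0], -1], [[0, 0, 0.001], [0, 0, 0], -1], [[0, 0, 0.001], [0, 0, 0], -1], [[0, 0, 0], [0, 0, 0], -1], [[0, 0, 0], [0, 0, 0], -1]]}}

```text
t: 22.37
tool_pos: [0.5327, -0.3687, 0.0619]
eef_rot: [0.023, 1.0, -0.001, 0.003]
force: [4.0, -0.5, 5.2]
finger_gap: 0.0001
gripper_force: 2.7
```

Call:
{"api": "step_arm", "payload": {"deltas": [[[0, 0, 0.0007], [0, 0, 0], -1], [[0, 0, 0.0008], [0, 0, 0], -1], [[0, 0, 0], [0, 0, 0], -1], [[0, 0, 0], [0, 0, 0], -1]]}}

```text
t: 22.7
tool_pos: [0.5327, -0.3688, 0.0618]
eef_rot: [0.023, 1.0, -0.001, 0.003]
force: [2.9, 2.0, 10.2]
finger_gap: -0.0
gripper_force: 5.4
```

Call:
{"api": "step_arm", "payload": {"deltas": [[[0, 0, 0.0007], [0, 0, 0], -1], [[0, 0, 0.0008], [0, 0, 0], -1], [[0, 0, 0], [0, 0, 0], -1], [[0, 0, 0], [0, 0, 0], -1]]}}

```text
t: 23.03
tool_pos: [0.5328, -0.3688, 0.0616]
eef_rot: [0.023, 1.0, -0.002, 0.004]
force: [1.8, 2.3, 16.7]
finger_gap: 0.0003
gripper_force: 8.1
```

Call:
{"api": "step_arm", "payload": {"deltas": [[[0, 0, -0.004], [0, 0, 0], -1], [[0, 0, -0.008], [0, 0, 0], -1], [[0.015, 0, 0], [0, 0, 0], -1], [[0.025, 0, 0], [0, 0, 0], -1], [[0.02, 0, 0], [0, 0, 0], -1], [[0, 0, 0.005], [0, 0, 0], -1], [[0, 0, 0], [0, 0, 0], -1], [[0, 0, 0], [0, 0, 0], -1]]}}

```text
t: 23.7
tool_pos: [0.4699, -0.3652, 0.0638]
eef_rot: [0.024, 1.0, 0.0, -0.0]
force: [0.5, -0.1, -0.5]
finger_gap: 0.0003
gripper_force: 0.0
```

Call:
{"api": "step_arm", "payload": {"deltas": [[[0, 0, 0.0012], [0, 0, 0], -1], [[0, 0, 0], [0, 0, 0], -1], [[0, 0, 0], [0, 0, 0], -1]]}}

```text
t: 23.95
tool_pos: [0.4709, -0.3652, 0.063]
eef_rot: [0.023, 1.0, 0.0, 0.001]
force: [-0.6, 0.4, -0.1]
finger_gap: 0.0002
gripper_force: 0.0
```

Call:
{"api": "step_arm", "payload": {"deltas": [[[0, 0, 0.001], [0, 0, 0], -1], [[0, 0, 0], [0, 0, 0], -1], [[0, 0, 0], [0, 0, 0], -1]]}}

```text
t: 24.2
tool_pos: [0.4706, -0.3652, 0.0622]
eef_rot: [0.024, 1.0, 0.0, 0.001]
force: [0.3, 0.0, 0.4]
finger_gap: 0.0004
gripper_force: 0.0
```

Call:
{"api": "step_arm", "payload": {"deltas": [[[0, 0, 0.001], [0, 0, 0], -1], [[0, 0, 0], [0, 0, 0], -1], [[0, 0, 0], [0, 0, 0], -1]]}}

```text
t: 24.45
tool_pos: [0.4707, -0.3654, 0.0619]
eef_rot: [0.023, 1.0, -0.0, 0.001]
force: [-1.1, 1.5, 4.3]
finger_gap: 0.0007
gripper_force: 1.8
```

The top is level at both ends (61.9 mm and 61.7 mm). I'll retreat and check.

Call:
{"api": "step_arm", "payload": {"deltas": [[[0, 0, -0.01], [0, 0, 0], -1], [[0, 0, -0.03], [0, 0, 0], -1], [[0, 0, -0.035], [0, 0, 0], -1], [[0, 0, -0.035], [0, 0, 0], -1], [[0, 0, -0.02], [0, 0, 0], -1], [[0, 0, 0], [0, 0, 0], -1], [[0, 0, 0], [0, 0, 0], -1]]}}

```text
t: 25.03
tool_pos: [0.4708, -0.3654, 0.1932]
eef_rot: [0.024, 1.0, -0.001, 0.003]
force: [-0.8, 0.1, -1.2]
finger_gap: 0.0004
gripper_force: 0.0
```

```bash
python3 - <<'E'
from plan import *
m=avg(3); rep(m)
c=cam("wrist"); save(c,"pics/w9"); t=cam("scene"); save(t,"pics/s9")
for x0 in (-.008,0,.008):
    # sample along holder x at top of the cell
    X=np.arange(-.075,.075,.0005); P=np.c_[X,np.full(len(X),x0),np.full(len(X),.06)]@RH.T+H0
    uv=proj(c,P).round().astype(int); ok=(uv[:,1]>=0)&(uv[:,1]<480); X=X[ok]; uv=uv[ok]
    f=c["f"][uv[:,1],uv[:,0]].astype(int); blue=f[:,2]-f[:,0]>50; yel=(f[:,0]-f[:,2]>60)&(f[:,0]>100); wh=f.min(1)>140
    print(x0,"blue",X[blue][[0,-1]]*1e3,"yel",(X[yel]*1e3)[:40:4].round(1),"white",(X[wh]*1e3)[::4].round(1))
a,b=load("scene")["f"].astype(int),t["f"].astype(int)
for n,(x,y,w,h) in dict(pot=(268,240,30,40),block=(292,212,48,38),tin=(176,246,50,64)).items(): print(n,np.abs(a-b)[y:y+h,x:x+w].mean().round(1))
E
```

```text
t 25.18 pos [ 0.4699 -0.365   0.1913] psd [0.0005 0.0003 0.0013] F [-0.53  0.05 -0.16] sd [0.45 0.16 0.68] tq [ 0.018  0.028 -0.002] gap 0.00044195227696170586 where th,X,Z,y,yaw (np.float64(0.1), np.float64(-79.36), np.float64(190.74), np.float64(0.47), np.float64(0.03))
-0.008 blue [-35.5  28.5] yel [-43.  -39.5 -37.5] white []
0 blue [-35.5  31. ] yel [-40.5 -38.5 -36.5] white [-48.5]
0.008 blue [-35.5  31. ] yel [-44.5 -39.5 -37.5] white []
pot 26.4
block 7.1
tin 42.3
```

```bash
python3 -c "
from h import *
print(finish_job())"
```

```text
the job is handed in; nothing more can be done
None
```

The cell is loaded and handed in at about 25 s: its minus end is on the spring, and its plus end snapped past the clips and seated, with the top reading level within 0.3 mm at both ends. I never took the gripper near the pot, block or tin, but the final image check on the pot and tin was inconclusive (the pictures differed there, and I did not look into why).

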